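# Catch a portion of mango cubes from the topping dispenser

## Robot

A 6-joint arm with a two-finger parallel gripper is mounted at the origin on the work surface. World frame = base frame: x ahead of the robot, y to its left, z up, the work surface at z = 0. Lengths are in mm, angles in rad, forces in N, time in s.
With the tool pointing down it reaches from about 325 to 875 mm from the base axis. Payload 4.4 kg.
Tool frame: the origin (TCP) lies between the finger pads; the fingertips stand ctrl.tips_ahead ahead of it and the grasp point (between the pads) lies 2 mm behind it (ctrl.tips_ahead is the distance from the TCP to the fingertips, in mm); z points along the fingers, y is the line along which they close (so a half turn about z gives the same grasp; the last joint's range is limited). The gripper opens to 85 mm and grips with 20 to 120 N. Pads are 22 mm wide; open, the fingers measure 114 mm over their backs; the gripper's body (76 mm by 85 mm) begins 54 mm behind the grasp point. The pads swing forward as they close: fully open they stand 13 mm farther back than shut.
Start: joints at [-0.15, 0.207, 1.542, -0, 1.393, -0.15], TCP at [575.002, -0.012, 248.282] pointing down, gripper open.
Joint ranges: [-2.73, 2.73], [-0.86, 2.22], [0.23, 2.46], [-1.11, 4.25], [0.08, 2.63], [-2.82, 2.82]. Speed limits (rad/s): [2.79, 2.79, 3.14, 3.14, 3.14, 3.14].

## Interface

Orientations are given as a 3x3 rotation matrix whose columns are the frame's x, y, z axes.
In Python, from cell import ctrl, read_camera gives the robot as it stands.
- The arm moves only by the tool apply_moves, never from a script. Its argument "deltas" is a list that holds one entry, the list of rows, each a list of 7 numbers: the shift along the tool's x, y, z in mm, then the turn, a rotation vector about the tool's x, y, z in rad, then the finger opening in mm, from 0 to 85.4. In form: [[[dx, dy, dz, rx, ry, rz, fingers], ...]]. A call has exactly 5 rows; each row is the pose to reach, as a shift and turn from the pose commanded when the call began, along the tool's axes at that moment; what a row does not reach only later rows make up. A row lasts 1/10 s, in which the tool goes at most 50 mm and 8.59 degrees, less where a joint would pass 70% of its speed; a pose out of reach is approached as far as the arm can. A call with a gripper value outside its range is refused whole. The fingers move at their own pace and stop on an object; "grip_force" is the grip in N (left out, the last holds). Time passes only in rows, so rows that repeat a pose let the fingers close, or fill a call up. It gives the time, the measured TCP pose, the force, the opening and the grip force at its end, in the units of the state.
- ctrl.get_obs(): the state, without advancing time (a new reading comes with each control period).
- read_camera(name): name is "scene" or "side" or "wrist"; returns a dict with "img" (384x512x3 uint8, red, green, blue), "fx", "fy", "cx", "cy" (pixels), "world_from_camera" (4x4, takes a point from camera to world coordinates). Camera axes: x right, y down, z forward; pixel columns grow to the right and rows downward; lengths in mm; the calibration is good to about 2 mm. The wrist camera is an equidistant fisheye: a pixel r from the principal point sees the ray r / f radians off the axis. A picture is of the moment at which its call begins. There is no depth.
- ctrl.hand_in(): hands the job in; it is judged then, once.
The state is a dict: "t": time; "joint_pos": joint angles; "qd": joint speeds; "effort": joint torques, N m; "position": TCP position; "orientation": TCP orientation; "wrist_force": force on the tool from outside, world axes, zero at the start; "torque": the same for the moment, N m; "finger_gap": finger opening in mm; "grip_force": force on a finger pad.
Only numpy, scipy, OpenCV 4.12 (cv2) and the standard library are available. Lean on these libraries where they do the work, as an engineer would, in place of code of your own. Each camera call takes 0.05 s, during which the arm holds its last target. There are 200 camera calls.

## Task

Lift the steel catch pan out of its dock by its body, set it down on the blue mat and let go; then take it again by its black handle and hold it up in the dispenser's bay, pushing the red paddle in with the pan's end until all four mango cubes have slid off the chute into it. Stand the pan, with all four cubes in it, upright back on the blue mat and let go. Do not touch the cubes with the gripper or disturb the other things on the counter.

Things in the scene. Friction and masses are not known exactly. Their poses are not given: they have to be found in the camera images.
- pan: Catch pan: open steel pan 110 mm long (x), 64 wide (y), 48 high, walls and floor 4, about 0.16 kg; straight black handle 14 wide, 26 to 46 above the underside, along -x from x = -55 to -166. Origin: centre of the underside of the pan itself, without handle; z up. At the start it stands on the counter, handle sunk in the grey dock's slot.
- pan_handle (a point): Point in the pan's handle to grip it by when holding it under the chute: x = -125 mm, y = 0, 36 mm above the pan's underside. Axes as the pan's.
- dock: Fixed grey dock, 104 mm long (x), 46 wide, 64 high; slot along x 24 wide, open above and at +x, floor 18 high. No room for fingers beside the handle: take the docked pan by its body across its 64 mm width and lift it straight up. Origin: centre of underside; the docked pan's origin lies 119 mm along +x.
- mat: Fixed blue mat on the counter, 240 mm (its x) by 160 mm (its y), 3 mm thick. Origin: centre of its underside.
- dispenser: Fixed blue dispenser, open front at -x. Origin: on the counter below the closed paddle's face. Drip tray x -110 to 170 mm, 130 wide, 12 high. Pan bay between clear side panels (inner faces y +-50, x -100 to 115, 60 to 190 up); clear hood over its front (x -104 to -22, underside 146 up): keep the gripper outside it. Aluminium chute falls at 40 deg towards -x, lip underside 113 up.
- chute_lip (a point): Middle of the chute floor's lower edge, 118 mm above the counter, at dispenser x = 10 mm; the cubes drop off here moving towards the dispenser's -x and land 20 to 60 mm further that way.
- paddle_face (a point): Centre of the red paddle's face (56 mm wide, 74 to 112 above the counter), which looks to the dispenser's -x and moves with the paddle; at dispenser x = 0 when closed. The pan's +x end wall pushes it: hold the pan level, its underside 30 to 60 mm above the counter (standing on the tray it passes below).
- paddle (a joint): How far the paddle is pushed in (m), along the dispenser's +x: 0 closed, 0.025 at its stop; sprung, 1 to 5 N. It lifts the orange gate at the chute's lip 1.4 times as far; the cubes run from about 0.020 on, and the gate drops again when the paddle is let go.
- mango1: Frozen mango cube 1, yellow, 22 mm, 12 g, loose; at the start waiting in the chute, number 1 from the gate. Origin: its centre.
- mango2: Frozen mango cube 2, yellow, 22 mm, 12 g, loose; at the start waiting in the chute, number 2 from the gate. Origin: its centre.
- mango3: Frozen mango cube 3, yellow, 22 mm, 12 g, loose; at the start waiting in the chute, number 3 from the gate. Origin: its centre.
- mango4: Frozen mango cube 4, yellow, 22 mm, 12 g, loose; at the start waiting in the chute, number 4 from the gate. Origin: its centre.
- tub: Bystander: clear plastic round tub, 104 mm across, 62 mm high, loose. Origin: centre of its underside.
- jar: Bystander: amber glass jar with steel cap, 66 mm across, 100 mm high, loose. Origin: centre of its underside.
- spoon: Bystander: spoon 170 mm long lying flat, loose; it lies along its x axis. Origin: near its middle, on the underside.
- cup: Bystander: blue ceramic cup, 76 mm across, 85 mm high, loose. Origin: centre of its underside.
- bowl: Bystander: white ceramic bowl, 110 mm across, 50 mm high, loose. Origin: centre of its underside.
- syrup: Bystander: red squeeze bottle with white cap, 56 mm across, 150 mm high, loose. Origin: centre of its underside.

How it is judged:
By the outcome, as a careful person would: the job done as asked, in the order asked, and still so for the second after the job is handed in, with the robot touching nothing.
It also fails if it takes over 54 s, if anything falls off the work surface, if the arm or the gripper's body presses on something with over 40 N, if the wrist force passes 120 N, or if a joint passes its speed limit or range.

## Working session

There is one attempt and no reset: what is moved stays moved. The work goes in short steps, Python scripts to look and compute and a tool call to move; the robot and the scene stay as the last step left them, time stands still between calls to the robot, and variables do not carry over. Pictures are saved under pics/ and viewed, at most 10 in all, crops included, and the job is handed in when it is done.

Besides the shell and the picture viewer there is one more tool, called after "Request:" by a JSON object that holds its "method" and its "body". apply_moves: Moves the arm, as the interface text tells. Its arguments: {"type":"object","properties":{"deltas":{"type":"array"},"grip_force":{"type":"number"}},"required":["deltas"]}

```bash
ls; mkdir -p pics; python3 - <<'E'
from cell import ctrl, read_camera
import cv2
o=ctrl.get_obs(); print({k:o[k] for k in('t','position','orientation','finger_gap','wrist_force')}, ctrl.tips_ahead)
for n in('scene','side','wrist'):
    c=read_camera(n); cv2.imwrite(f'pics/{n}0.png',cv2.resize(c['img'][:,:,::-1],(800,600),interpolation=cv2.INTER_CUBIC))
    print(n,c['fx'],c['fy'],c['cx'],c['cy'],c['world_from_camera'])
E
```

```text
pics
{'t': 0.0, 'position': array([5.74255984e+02, 9.84070766e-02, 2.47103397e+02]), 'orientation': array([[ 2.15303539e-05,  9.99997266e-01, -2.33809014e-03],
       [ 9.99999931e-01, -2.06650509e-05,  3.70113186e-04],
       [ 3.70063858e-04, -2.33809795e-03, -9.99997198e-01]]), 'finger_gap': 85.4827147468133, 'wrist_force': array([0.2151741 , 0.22789064, 0.60923488])} 17.0
scene 469.4228151599151 469.4228151599151 254.45925712322318 188.436448505537 [[-8.26287326e-01  4.52869644e-01 -3.34900494e-01  9.01838320e+02]
 [ 5.63117477e-01  6.51365111e-01 -5.08549111e-01  5.08636760e+02]
 [-1.21639577e-02 -6.08796007e-01 -7.93233547e-01  9.79743839e+02]
 [ 0.00000000e+00  0.00000000e+00  0.00000000e+00  1.00000000e+00]]
side 358.51680546551404 358.51680546551404 256.01035334439905 193.53015442454088 [[ 9.66757546e-01 -1.23938656e-01  2.23649408e-01  3.33146126e+02]
 [-2.54904948e-01 -5.35850856e-01  8.04914485e-01 -8.15927001e+02]
 [ 2.00827074e-02 -8.35166493e-01 -5.49630435e-01  6.70790935e+02]
 [ 0.00000000e+00  0.00000000e+00  0.00000000e+00  1.00000000e+00]]
wrist 297.3186396354542 297.3186396354542 257.82307368594553 194.4242358576303 [[ 9.99996245e-01  2.34062763e-04 -2.73046489e-03  5.74200963e+02]
 [-5.40322341e-04 -9.59948729e-01 -2.80175206e-01  7.03954051e+01]
 [-2.68668488e-03  2.80175630e-01 -9.59944998e-01  3.72492885e+02]
 [ 0.00000000e+00  0.00000000e+00  0.00000000e+00  1.00000000e+00]]
```

View pics/scene0.png

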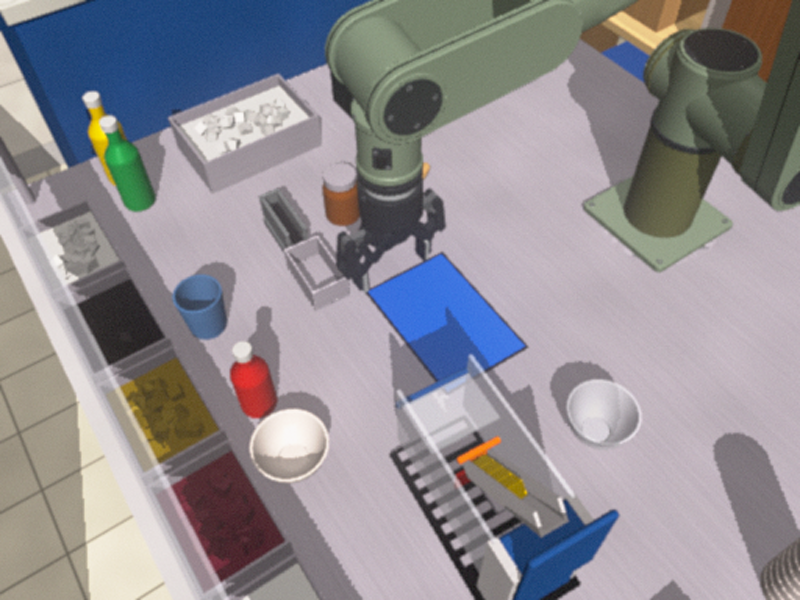

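View pics/side0.png

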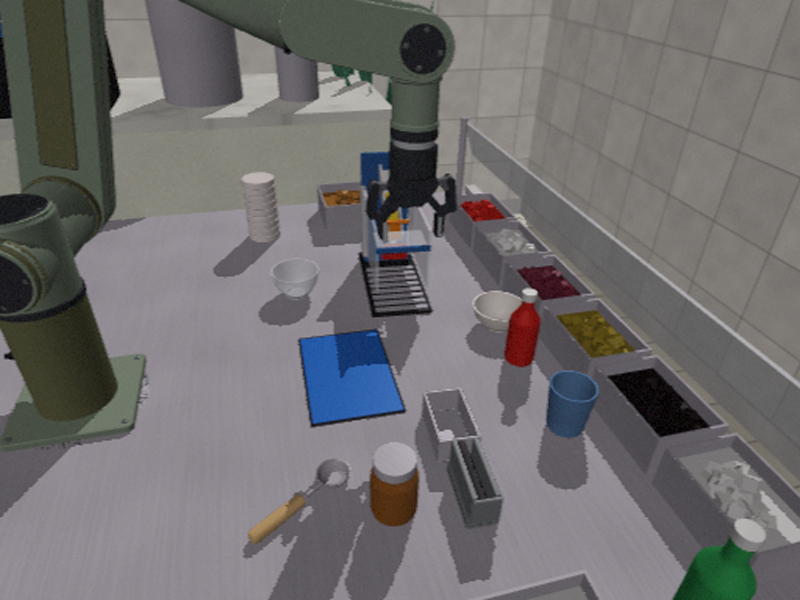

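The scene view shows the pan at about (318,270), the dock at (285,215), the mat at (447,318) and the dispenser at (500,480). The side view shows the same things and the jar beside the dock. I'll enlarge these areas to read corners.

```bash
cat > h.py <<'E'
from cell import ctrl, read_camera
import cv2, numpy as np
from scipy.optimize import least_squares
def crop(img,x,y,w,h,s,path=None):
    return cv2.resize(img[y:y+h,x:x+w,::-1],None,fx=s,fy=s,interpolation=cv2.INTER_CUBIC)
def proj(c,P):
    T=np.linalg.inv(c['world_from_camera']); p=np.atleast_2d(P)@T[:3,:3].T+T[:3,3]
    return np.c_[c['fx']*p[:,0]/p[:,2]+c['cx'],c['fy']*p[:,1]/p[:,2]+c['cy']]
def pose(x,y,th,P):
    P=np.atleast_2d(P).astype(float);c,s=np.cos(th),np.sin(th)
    return P@np.array([[c,-s,0],[s,c,0],[0,0,1]]).T+[x,y,0]
def fit(obs,x0):
    "obs: list of (cam, local point, pixel); returns x,y,th"
    f=lambda v:np.concatenate([(proj(c,pose(*v[:2],v[2],p))-q).ravel() for c,p,q in obs])
    r=least_squares(f,[x0[0],x0[1],x0[2]],x_scale=[10,10,.1]); return r.x,r.fun.reshape(-1,2)
E
python3 - <<'E'
from h import *
s=read_camera('scene')['img']; d=read_camera('side')['img']
cv2.imwrite('pics/a.png',np.hstack([crop(s,160,115,100,150,4),crop(d,260,240,100,150,4)]))
cv2.imwrite('pics/b.png',np.hstack([crop(s,240,220,160,164,3.5)[:574],np.zeros((574,8,3),np.uint8),crop(d,220,90,57,144,4)[:574]]))
E
```

```text
Traceback (most recent call last):
ValueError: all the input array dimensions except for the concatenation axis must match exactly, but along dimension 0, the array at index 0 has size 600 and the array at index 1 has size 576
```

```bash
python3 - <<'E'
from h import *
s=read_camera('scene')['img']; d=read_camera('side')['img']
cv2.imwrite('pics/a.png',np.hstack([crop(s,160,115,100,144,4),crop(d,260,240,100,144,4)]))
cv2.imwrite('pics/b.png',np.hstack([crop(s,240,220,160,164,3.5)[:574],np.zeros((574,8,3),np.uint8),crop(d,220,90,57,144,4)[:574]]))
E
```

```text
(no output)
```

View pics/a.png

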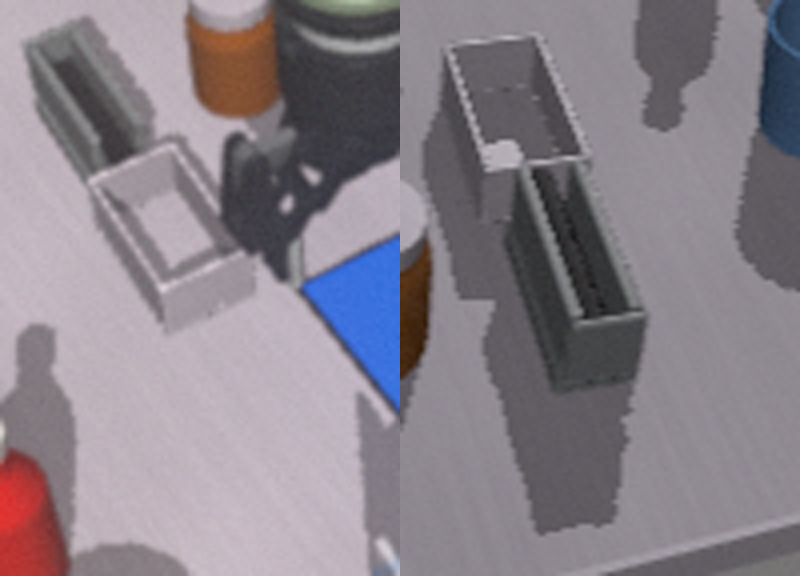

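View pics/b.png

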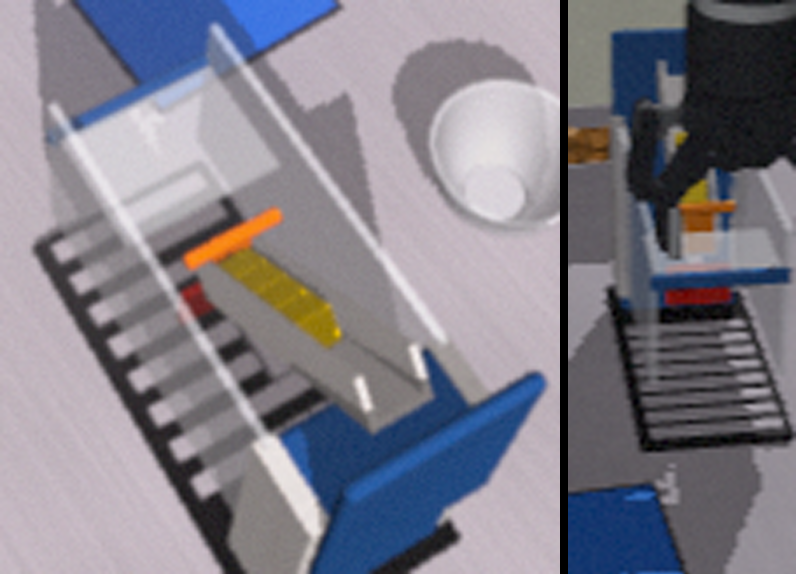

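Pan rim corners (a.png, left tile): (90,180), (178,140), (255,262), (167,292); right tile: (445,40), (540,35), (592,165), (485,170). The dock corners are at (25,45), (90,18), (645,315) and (575,320). In b.png the tray fronts are at (40,245), (648,447) and (790,438), and the panel tops at (55,105), (215,28), (445,342) and (270,440).

```bash
python3 - <<'E'
from h import *
s=read_camera('scene'); d=read_camera('side'); w=read_camera('wrist')
A=lambda x,y:np.array([x/4+160-.4,y/4+115-.4]); B=lambda x,y:np.array([(x-400)/4+260-.4,y/4+240-.4])
pan=[(s,(55,-32,48),A(167,292)),(s,(55,32,48),A(255,262)),(s,(-55,-32,48),A(90,180)),(s,(-55,32,48),A(178,140)),
 (d,(55,32,48),B(445,40)),(d,(55,-32,48),B(540,35)),(d,(-55,-32,48),B(592,165)),(d,(-55,32,48),B(485,170)),(s,(55,-32,0),A(170,332))]
dk=[(d,(-52,-23,64),B(645,315)),(d,(-52,23,64),B(575,320)),(d,(-52,-23,0),B(640,383)),(s,(-52,-23,64),A(25,45)),(s,(-52,23,64),A(90,18))]
S=1.5625
F=lambda x,y:np.array([x/S-.2,y/S-.2])
mat=[(s,(-120,-80,3),F(371,291)),(s,(-120,80,3),F(443,253)),(s,(120,80,3),F(527,347)),(d,(120,80,3),F(299,338)),(d,(120,-80,3),F(378,330)),(d,(-120,-80,3),F(404,411)),(d,(-120,80,3),F(313,424))]
C=lambda x,y:np.array([x/3.5+240-.4,y/3.5+220-.4]); D=lambda x,y:np.array([(x-568)/4+220-.4,y/4+90-.4])
dp=[(s,(-110,-65,12),C(40,245)),(s,(-100,-51.5,190),C(55,105)),(s,(-100,51.5,190),C(215,28)),(s,(115,51.5,190),C(445,342)),(s,(115,-51.5,190),C(270,440)),
 (d,(-110,65,12),D(648,447)),(d,(-110,-65,12),D(790,438)),(d,(0,28,74),D(668,303)),(d,(0,-28,74),D(730,302))]
for n,o,x0 in(('pan',pan,(550,-100,1.6)),('dock',dk,(550,-200,1.6)),('both',pan+[(c,np.array(p)-[119,0,0],q) for c,p,q in dk],(550,-100,1.6)),('mat',mat,(550,0,1.6)),('disp',dp,(550,300,1.6))):
    v,r=fit(o,x0); print(n,np.round(v,3),np.round(r,1).tolist())
E
```

```text
pan [ 582.717 -222.135    1.488] [[-1.5, -0.3], [-0.9, -2.7], [-0.2, -0.9], [-0.4, 0.1], [-0.6, 0.1], [-0.1, -1.2], [-0.8, -2.2], [-0.8, -0.2], [-0.4, 1.0]]
dock [ 575.758 -344.839    1.504] [[1.5, -1.5], [-2.8, 0.6], [-0.9, 0.9], [-1.0, -0.0], [-2.0, 0.6]]
both [ 582.867 -223.963    1.508] [[-1.4, -0.7], [-1.0, -3.5], [-0.9, -1.0], [-1.2, -0.3], [-0.7, 0.8], [-0.3, -0.9], [-0.1, -1.9], [0.1, 0.5], [-0.3, 0.6], [1.0, -2.4], [-3.2, -0.2], [-1.4, 0.0], [-0.5, 0.4], [-1.6, 1.0]]
mat [453.671 -34.181   1.536] [[-3.7, -0.5], [0.3, -1.1], [1.4, 0.3], [-0.3, -0.7], [0.2, -1.5], [0.8, -0.7], [-2.3, -0.0]]
disp [607.785 229.726   1.476] [[-2.1, -1.1], [0.3, -0.6], [-0.2, -0.6], [0.0, 0.2], [0.6, 0.8], [-2.2, -1.5], [1.4, -2.2], [-0.5, 0.7], [0.1, -0.0]]
```

View pics/wrist0.png

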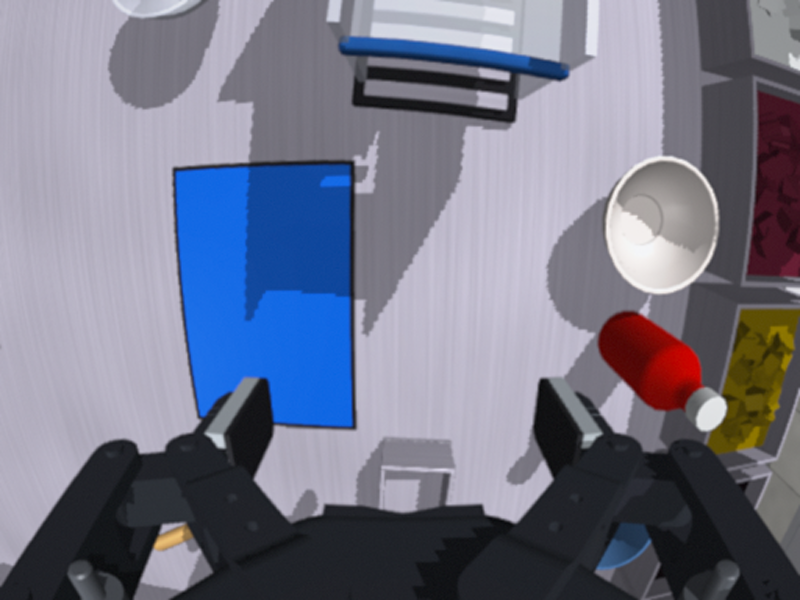

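Wrist view: the mat corners are at (175,168), (353,161), (355,428) and (200,418). The tray front is at (353,103)/(515,120), and the pan's far rim at (382,470)/(454,470). I'll refine with these rays and locate the bystanders.

```bash
cat >> h.py <<'E'
def wray(c,px,py):  # native pixels
    u=np.array([px-c['cx'],py-c['cy']]);r=np.hypot(*u);t=r/c['fx'];d=np.r_[u/r*np.sin(t),np.cos(t)]
    T=c['world_from_camera'];return T[:3,3],T[:3,:3]@d
def ray(c,px,py):
    T=c['world_from_camera'];return T[:3,3],T[:3,:3]@np.array([(px-c['cx'])/c['fx'],(py-c['cy'])/c['fy'],1])
def at(rd,z): o,d=rd; return np.round((o+d*(z-o[2])/d[2])[:2],1)
E
python3 - <<'E'
from h import *
s=read_camera('scene'); d=read_camera('side'); w=read_camera('wrist');S=1.5625
W=lambda x,y,z:at(wray(w,x/S-.2,y/S-.2),z)
print('mat',[W(x,y,3) for x,y in((175,168),(353,161),(355,428),(200,418))])
print('tray',W(353,103,12),W(515,120,12)); print('pan front',W(382,470,48),W(454,470,48))
print('bluebar',[W(340,45,z) for z in(146,160)],[W(568,72,z) for z in (146,160)])
f=lambda c,x,y,z:at(ray(c,x/S-.2,y/S-.2),z)
print('tub',f(s,603,413,31),f(d,296,280,31),'jar',f(s,340,175,100),f(d,397,460,95),'bowl',f(s,290,445,40),'syrup',f(d,520,362,0),'cup',f(s,199,290,85))
E
```

```text
mat [array([379.7,  83.1]), array([534.9,  79.6]), array([ 529.5, -157.8]), array([ 374. , -154.9])]
tray [536.  125.1] [661.3 113.7]
pan front [ 556.2 -172.9] [ 618.  -173.5]
bluebar [array([543.8, 135. ]), array([545.7, 131. ])] [array([657.2, 125.1]), array([652.1, 121.7])]
tub [379.2 247.7] [393.  260.5] jar [ 465.6 -328.5] [ 467.6 -334.3] bowl [778.2  38.9] syrup [774.6 -81.6] cup [ 772.3 -248.9]
```

Request:
{"method": "apply_moves", "body": {"deltas": [[[-45,2,15,0,0,0.02,85],[-90,4,30,0,0,0.04,85],[-135,6,45,0,0,0.06,85],[-180,8,60,0,0,0.07,85],[-224,8,80,0,0,0.07,85]]], "grip_force": 60}}

```text
t: 1.15
position: [583.7, -226.2, 168.8]
orientation: [[0.07, 0.998, 0.002], [0.998, -0.07, -0.001], [-0.001, 0.003, -1.0]]
wrist_force: [1.9, -0.0, -0.6]
finger_gap: 85.0
grip_force: 0.0
```

Request:
{"method": "apply_moves", "body": {"deltas": [[[0,0,0,0,0,0,85],[0,0,0,0,0,0,85],[0,0,0,0,0,0,85],[0,0,0,0,0,0,85],[0,0,0,0,0,0,85]]]}}

```text
t: 1.65
position: [583.6, -222.8, 169.3]
orientation: [[0.068, 0.998, 0.001], [0.998, -0.068, -0.001], [-0.001, 0.001, -1.0]]
wrist_force: [0.4, -0.2, 0.7]
finger_gap: 84.9
grip_force: 0.0
```

```bash
python3 - <<'E'
from h import *
w=read_camera('wrist'); s=read_camera('scene')
cv2.imwrite('pics/w1.png',np.hstack([cv2.resize(w['img'][:,:,::-1],(560,420)),cv2.resize(s['img'][110:220,150:213,::-1],(240,420),interpolation=cv2.INTER_CUBIC)]))
np.save('w1.npy',w['world_from_camera']); o=ctrl.get_obs();print(o['position'],o['orientation'])
E
```

```text
[ 583.46503046 -223.07497894  169.01215937] [[ 6.83630739e-02  9.97660028e-01  9.79341987e-04]
 [ 9.97660411e-01 -6.83626003e-02 -5.09181506e-04]
 [-4.41039671e-04  1.01185994e-03 -9.99999391e-01]]
```

View pics/w1.png

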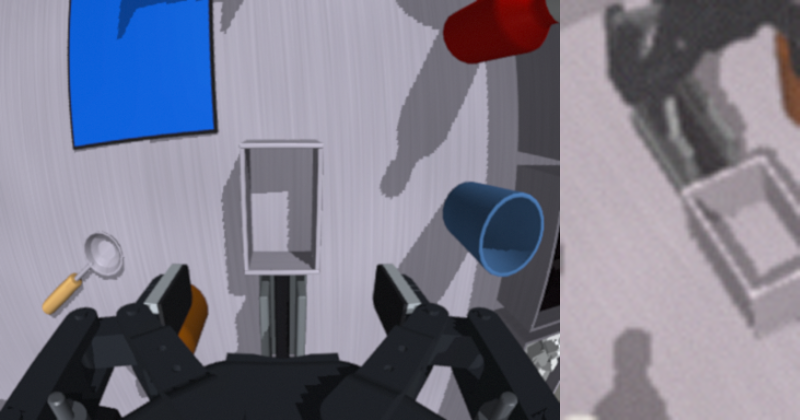

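The wrist view shows the pan rim at far (243,142)/(322,142) and near (245,272)/(318,272), between the pads.

```bash
python3 - <<'E'
from h import *
w=read_camera('wrist');S=1.09375
P=np.array([at(wray(w,x/S,y/S),48) for x,y in((243,142),(322,142),(245,272),(318,272))]);print(P)
c=P.mean(0);d=P[:2].mean(0)-P[2:].mean(0);print(c,np.arctan2(d[1],d[0]),np.hypot(*d))
E
```

```text
[[ 557.3 -167.2]
 [ 617.  -171.3]
 [ 548.1 -274.8]
 [ 609.8 -279.1]]
[ 583.05 -223.1 ] 1.4948055189422178 108.01171232787678
```

Request:
{"method": "apply_moves", "body": {"deltas": [[[0,0,35,0,0,0,85],[0,0,70,0,0,0,85],[0,0,105,0,0,0,85],[0,0,130,0,0,0,85],[0,0,139,0,0,0,85]]]}}

```text
t: 2.3
position: [580.7, -222.4, 25.9]
orientation: [[0.07, 0.998, -0.006], [0.998, -0.07, 0.003], [0.003, -0.006, -1.0]]
wrist_force: [-0.4, -0.4, 0.0]
finger_gap: 85.4
grip_force: 0.0
```

Request:
{"method": "apply_moves", "body": {"deltas": [[[0,0,0,0,0,0,85],[0,0,0,0,0,0,58],[0,0,0,0,0,0,55],[0,0,0,0,0,0,55],[0,0,0,0,0,0,55]]], "grip_force": 60}}

```text
t: 2.8
position: [584.8, -225.0, 31.8]
orientation: [[0.07, 0.998, 0.004], [0.998, -0.07, -0.002], [-0.002, 0.004, -1.0]]
wrist_force: [1.1, 0.2, 7.0]
finger_gap: 63.2
grip_force: 68.6
```

Gripped. Lifting straight up.

Request:
{"method": "apply_moves", "body": {"deltas": [[[0,0,-5,0,0,0,55],[0,0,-30,0,0,0,55],[0,0,-60,0,0,0,55],[0,0,-90,0,0,0,55],[0,0,-120,0,0,0,55]]]}}

```text
t: 3.3
position: [582.1, -223.5, 149.6]
orientation: [[0.07, 0.998, -0.002], [0.998, -0.07, 0.001], [0.001, -0.002, -1.0]]
wrist_force: [1.0, -0.1, -1.5]
finger_gap: 63.1
grip_force: 67.7
```

Request:
{"method": "apply_moves", "body": {"deltas": [[[0,0,0,0,0,0,55],[0,0,0,0,0,0,55],[15,0,0,0,0,0,55],[45,-5,0,0,0,0,55],[80,-15,0,0,0,0,55]]]}}

```text
t: 3.8
position: [572.3, -141.6, 146.6]
orientation: [[0.072, 0.997, -0.004], [0.997, -0.072, 0.002], [0.002, -0.004, -1.0]]
wrist_force: [-0.0, 0.8, -2.4]
finger_gap: 63.0
grip_force: 67.9
```

Request:
{"method": "apply_moves", "body": {"deltas": [[[30,-26,0,0,0,0,55],[60,-52,0,0,0,-0.02,55],[90,-78,0,0,0,-0.03,55],[120,-104,10,0,0,-0.04,55],[149,-129,30,0,0,-0.045,55]]]}}

```text
t: 4.3
position: [453.7, 16.7, 118.4]
orientation: [[0.024, 1.0, -0.0], [1.0, -0.024, 0.001], [0.001, -0.0, -1.0]]
wrist_force: [0.8, 0.4, -1.7]
finger_gap: 62.9
grip_force: 67.8
```

Request:
{"method": "apply_moves", "body": {"deltas": [[[0,0,20,0,0,0,55],[0,0,45,0,0,0,55],[0,0,65,0,0,0,55],[0,0,78,0,0,0,55],[0,0,82,0,0,0,55]]]}}

```text
t: 4.8
position: [451.1, 16.2, 35.0]
orientation: [[0.024, 1.0, -0.01], [1.0, -0.024, 0.002], [0.002, -0.01, -1.0]]
wrist_force: [-13.9, 3.2, 31.0]
finger_gap: 63.2
grip_force: 71.8
```

Request:
{"method": "apply_moves", "body": {"deltas": [[[0,0,2,0,0,0,55],[0,0,4,0,0,0,55],[0,0,4,0,0,0,55],[0,0,4,0,0,0,55],[0,0,4,0,0,0,55]]]}}

```text
t: 5.3
position: [451.1, 16.2, 35.0]
orientation: [[0.024, 1.0, -0.011], [1.0, -0.024, 0.002], [0.002, -0.011, -1.0]]
wrist_force: [-19.4, 3.6, 32.7]
finger_gap: 62.9
grip_force: 72.1
```

Request:
{"method": "apply_moves", "body": {"deltas": [[[0,0,-2,0,0,0,55],[0,0,-3,0,0,0,62],[0,0,-3,0,0,0,85],[0,0,-3,0,0,0,85],[0,0,-3,0,0,0,85]]]}}

```text
t: 5.8
position: [455.4, 14.5, 36.0]
orientation: [[0.025, 1.0, -0.0], [1.0, -0.025, 0.0], [0.0, -0.0, -1.0]]
wrist_force: [-0.3, 0.6, 0.1]
finger_gap: 84.9
grip_force: 0.0
```

Request:
{"method": "apply_moves", "body": {"deltas": [[[0,0,-10,0,0,0,85],[0,0,-40,0,0,0,85],[0,0,-80,0,0,0,85],[-20,0,-105,0,0,0,85],[-60,0,-105,0,0,0,85]]]}}

```text
t: 6.3
position: [457.5, -45.5, 146.4]
orientation: [[0.021, 1.0, 0.01], [1.0, -0.021, -0.002], [-0.002, 0.01, -1.0]]
wrist_force: [0.1, -1.2, 0.4]
finger_gap: 84.8
grip_force: 0.0
```

```bash
python3 - <<'E'
from h import *
w=read_camera('wrist'); s=read_camera('scene')
cv2.imwrite('pics/w2.png',np.hstack([cv2.resize(w['img'][:,:,::-1],(560,420)),cv2.resize(s['img'][140:260,222:346,::-1],(240,420),interpolation=cv2.INTER_CUBIC)]))
o=ctrl.get_obs();print(o['position'],o['orientation'],o['joint_pos'])
E
```

```text
[455.51822287 -49.11435814 143.73206922] [[ 0.02894028  0.99956985  0.004751  ]
 [ 0.99957657 -0.02892544 -0.00316381]
 [-0.00302503  0.00484055 -0.99998371]] [-2.95587159e-01  7.36892478e-02  1.92695206e+00 -1.81157868e-03
  1.13548535e+00 -2.65890586e-01]
```

View pics/w2.png

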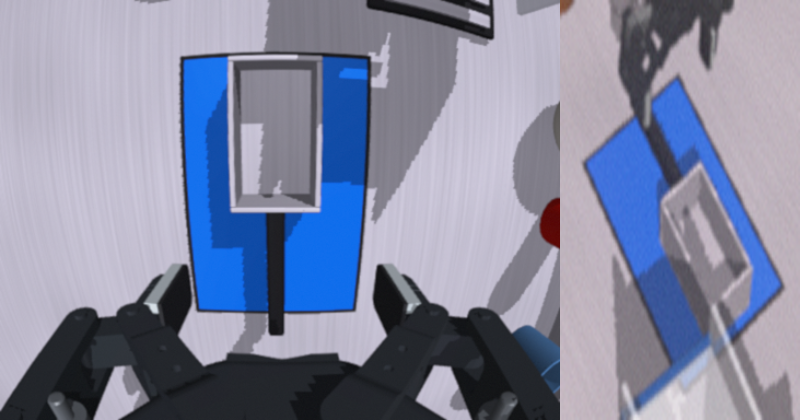

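The pan stands on the mat: rim far (229,57)/(321,57), near (231,211)/(321,211), handle end at (276,333).

```bash
python3 - <<'E'
from h import *
w=read_camera('wrist');S=1.09375
P=np.array([at(wray(w,x/S,y/S),51) for x,y in((229,57),(321,57),(231,211),(321,211))]);print(P)
c=P.mean(0);d=P[:2].mean(0)-P[2:].mean(0);print(c,np.arctan2(d[1],d[0]),np.hypot(*d))
print(at(wray(w,276/S,333/S),49),at(wray(w,276/S,213/S),49))
E
```

```text
[[423.8  65.7]
 [484.5  63.5]
 [419.9 -40.4]
 [483.  -42.4]]
[452.8  11.6] 1.5453301352803308 106.0343812166601
[ 447.5 -147.9] [451.4 -43.5]
```

Request:
{"method": "apply_moves", "body": {"deltas": [[[-15,-1,5,0,0.1,0,60],[-30,-2,10,0,0.2,0,60],[-45,-3,20,0,0.3,0,60],[-60,-3,25,0,0.4,0,60],[-70,-3,30,0,0.4,0,60]]]}}

```text
t: 6.95
position: [448.8, -117.0, 110.1]
orientation: [[0.027, 1.0, 0.009], [0.92, -0.028, 0.391], [0.391, -0.002, -0.92]]
wrist_force: [0.3, -0.8, -0.5]
finger_gap: 59.9
grip_force: 0.0
```

Request:
{"method": "apply_moves", "body": {"deltas": [[[0,0,0,0,0,0,50],[0,0,0,0,0,0,50],[0,0,0,0,0,0,50],[0,0,0,0,0,0,50],[0,0,0,0,0,0,50]]]}}

```text
t: 7.45
position: [449.3, -114.5, 111.7]
orientation: [[0.021, 1.0, 0.01], [0.921, -0.023, 0.389], [0.389, 0.001, -0.921]]
wrist_force: [-0.8, -0.1, 0.0]
finger_gap: 49.9
grip_force: 0.0
```

```bash
python3 - <<'E'
from h import *
w=read_camera('wrist');o=ctrl.get_obs();p,R=o['position'],o['orientation'];print(o['t'],p,R.round(3),o['joint_pos'])
print('delta',R.T@(np.array([450.1,-117,39])-p))
E
```

```text
7.5 [ 449.31533868 -114.7024874   111.69038999] [[ 0.022  1.     0.01 ]
 [ 0.921 -0.024  0.389]
 [ 0.389  0.001 -0.921]] [-0.64979845  0.2526151   1.85432846  0.33430501  1.29211361 -0.7608721 ]
delta [-30.36812488   0.7944253   66.08277336]
```

Request:
{"method": "apply_moves", "body": {"deltas": [[[-8,0,17,0,0,0,50],[-16,0,35,0,0,0,50],[-24,1,53,0,0,0,50],[-29,1,62,0,0,0,50],[-30,1,66,0,0,0,50]]]}}

```text
t: 8.0
position: [449.6, -116.9, 38.0]
orientation: [[0.023, 1.0, 0.008], [0.92, -0.025, 0.39], [0.39, -0.002, -0.921]]
wrist_force: [0.4, -1.1, 1.0]
finger_gap: 50.0
grip_force: 0.0
```

Request:
{"method": "apply_moves", "body": {"deltas": [[[0,0,0,0,0,0,50],[0,0,0,0,0,0,25],[0,0,0,0,0,0,8],[0,0,0,0,0,0,5],[0,0,0,0,0,0,5]]], "grip_force": 110}}

```text
t: 8.5
position: [450.8, -117.8, 39.7]
orientation: [[0.023, 1.0, 0.011], [0.921, -0.025, 0.388], [0.389, 0.002, -0.921]]
wrist_force: [0.1, -1.2, 3.0]
finger_gap: 12.4
grip_force: 107.2
```

Request:
{"method": "apply_moves", "body": {"deltas": [[[0,0,0,0,0,0,5],[0,0,0,0,0,0,5],[2,0,-5,0,0,0,5],[8,0,-18,0,0,0,5],[16,0,-37,0,0,0,5]]]}}

```text
t: 9.0
position: [448.5, -116.0, 78.7]
orientation: [[0.024, 1.0, 0.006], [0.92, -0.024, 0.391], [0.391, -0.004, -0.92]]
wrist_force: [-0.6, -0.3, -1.5]
finger_gap: 12.2
grip_force: 107.3
```

Request:
{"method": "apply_moves", "body": {"deltas": [[[8,0,-18,0,0,0,5],[16,0,-37,0,0,0,5],[16,0,-37,0,0,0,5],[16,0,-37,0,0,0,5],[16,0,-37,0,0,0,5]]]}}

```text
t: 9.5
position: [449.1, -116.1, 118.4]
orientation: [[0.024, 1.0, 0.008], [0.92, -0.025, 0.39], [0.39, -0.002, -0.921]]
wrist_force: [0.3, -1.3, -2.0]
finger_gap: 12.4
grip_force: 107.4
```

```bash
python3 - <<'E'
from h import *
w=read_camera('wrist'); s=read_camera('scene'); d=read_camera('side')
cv2.imwrite('pics/w3.png',np.vstack([cv2.resize(w['img'][:250,:,::-1],(800,390)),np.hstack([crop(s['img'],210,130,133,70,3),crop(d['img'],150,150,133,70,3)])]))
o=ctrl.get_obs();p,R=o['position'],o['orientation'];print(o['t'],p,R.round(3),o['joint_pos'],o['finger_gap'],o['torque'])
E
```

```text
Traceback (most recent call last):
ValueError: all the input array dimensions except for the concatenation axis must match exactly, but along dimension 1, the array at index 0 has size 800 and the array at index 1 has size 798
```

Request:
{"method": "apply_moves", "body": {"deltas": [[[4,18,7,-0.003,0,0.01,5],[10,46,17,-0.01,0,0.02,5],[17,76,28,-0.016,0,0.04,5],[24,106,40,-0.022,0,0.055,5],[29,129.5,48.5,-0.026,0,0.062,5]]]}}

```text
t: 10.15
position: [581.3, -73.4, 84.5]
orientation: [[0.086, 0.996, 0.034], [0.917, -0.092, 0.389], [0.39, -0.002, -0.921]]
wrist_force: [-0.1, 0.1, -2.3]
finger_gap: 12.0
grip_force: 107.4
```

Request:
{"method": "apply_moves", "body": {"deltas": [[[0,0,0,0,0,0,5],[0,0,0,0,0,0,5],[0,0,0,0,0,0,5],[0,0,0,0,0,0,5],[0,0,0,0,0,0,5]]]}}

```text
t: 10.65
position: [580.2, -74.7, 86.3]
orientation: [[0.086, 0.996, 0.036], [0.917, -0.093, 0.388], [0.389, -0.0, -0.921]]
wrist_force: [0.2, 0.8, -1.7]
finger_gap: 12.2
grip_force: 107.6
```

```bash
python3 - <<'E'
from h import *
w=read_camera('wrist'); s=read_camera('scene'); d=read_camera('side')
a=cv2.resize(w['img'][:250,:,::-1],(720,352))
b=np.hstack([crop(s['img'],220,160,120,80,3),crop(d['img'],190,130,120,80,3)])
cv2.imwrite('pics/w3.png',np.vstack([a,b]))
o=ctrl.get_obs();p,R=o['position'],o['orientation'];print(o['t'],p,R.round(3),o['joint_pos'],o['finger_gap'],o['torque'])
E
```

```text
10.8 [580.54301673 -74.65183526  86.33946765] [[ 0.085  0.996  0.036]
 [ 0.917 -0.093  0.388]
 [ 0.389  0.    -0.921]] [-0.46674674  0.46805027  1.61529577  0.39373704  1.23673894 -0.53815105] 12.007370015034672 [-0.51866455  0.01046008 -0.00799384]
```

View pics/w3.png

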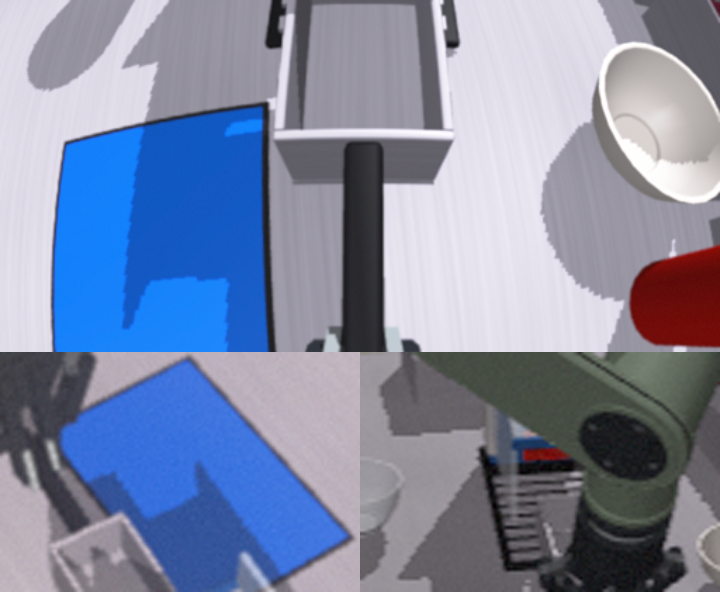

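The wrist view shows the pan centred in front of the tray: near rim at (275,133)/(455,133), tray corners at (268,45)/(460,45). I'll check levelness from these numbers.

```bash
python3 - <<'E'
from h import *
w=read_camera('wrist');S=1.40625;o=ctrl.get_obs();p=o['position'];print(p)
rays=[wray(w,x/S-.15,y/S-.15) for x,y in((275,133),(455,133),(293,183),(434,183),(364,145))]
L=np.array([(-55,32,48),(-55,-32,48),(-55,32,0),(-55,-32,0),(-55,0,46)],float)
from scipy.spatial.transform import Rotation as Ro
def f(v):
    Q=Ro.from_euler('ZYX',v[3:]).apply(L)+v[:3]
    return np.concatenate([np.cross(q-r[0],r[1]) for q,r in zip(Q,rays)])
r=least_squares(f,[590,50,48,1.48,0,0],x_scale=[10,10,10,.1,.1,.1]);print(r.x.round(3),r.fun.reshape(-1,3).round(1).tolist())
P=np.array([at(wray(w,x/S,y/S),12) for x,y in((268,45),(460,45))]);print(P)
print('pan->TCP along pan',(p[:2]-r.x[:2])@np.array([np.cos(r.x[3]),np.sin(r.x[3])]))
E
```

```text
[580.57967214 -74.55573224  86.29628254]
[5.92732e+02 5.83070e+01 4.72900e+01 1.48100e+00 2.30000e-02 7.00000e-03] [[1.2, -0.5, -0.5], [1.3, -0.0, 0.4], [0.1, 0.3, 0.1], [0.0, -0.3, -0.1], [-2.8, 0.5, 0.1]]
[[537.3 118.5]
 [659.8 107.2]]
pan->TCP along pan -133.4169141871866
```

Request:
{"method": "apply_moves", "body": {"deltas": [[[15,0,6.5,0,0,0,5],[39,0,16.5,0,0,0,5],[63,0,26.7,0,0,0,5],[86,0,36.5,0,0,0,5],[103,0,43.7,0,0,0,5]]]}}

```text
t: 11.35
position: [590.4, 39.9, 85.9]
orientation: [[0.084, 0.996, 0.034], [0.917, -0.091, 0.389], [0.39, -0.001, -0.921]]
wrist_force: [-0.5, 0.4, -1.4]
finger_gap: 12.2
grip_force: 107.7
```

Request:
{"method": "apply_moves", "body": {"deltas": [[[0,0,0,0,0,0,5],[3,0,1.3,0,0,0,5],[7,0,3,0,0,0,5],[12,0,5.1,0,0,0,5],[17,0,7.2,0,0,0,5]]]}}

```text
t: 11.85
position: [592.5, 54.7, 85.6]
orientation: [[0.086, 0.996, 0.035], [0.917, -0.093, 0.387], [0.389, -0.001, -0.921]]
wrist_force: [-1.6, -3.7, -2.0]
finger_gap: 11.5
grip_force: 107.8
```

Request:
{"method": "apply_moves", "body": {"deltas": [[[3,0,1.3,0,0,0,5],[6,0,2.5,0,0,0,5],[9,0,3.8,0,0,0,5],[10.5,0,4.4,0,0,0,5],[10.5,0,4.4,0,0,0,5]]]}}

```text
t: 12.35
position: [593.7, 65.2, 85.6]
orientation: [[0.085, 0.996, 0.036], [0.918, -0.092, 0.385], [0.386, 0.0, -0.922]]
wrist_force: [-3.4, -9.4, -2.0]
finger_gap: 12.1
grip_force: 108.2
```

Request:
{"method": "apply_moves", "body": {"deltas": [[[1,0,0.5,0,0,0,5],[2,0,0.8,0,0,0,5],[2,0,0.8,0,0,0,5],[2,0,0.8,0,0,0,5],[2,0,0.8,0,0,0,5]]]}}

```text
t: 12.85
position: [593.9, 65.4, 85.5]
orientation: [[0.085, 0.996, 0.036], [0.92, -0.092, 0.382], [0.384, 0.0, -0.923]]
wrist_force: [-3.9, -14.2, -0.6]
finger_gap: 12.0
grip_force: 108.6
```

Request:
{"method": "apply_moves", "body": {"deltas": [[[0,0,0,0,0,0,5],[0,0,0,0,0,0,5],[0,0,0,0,0,0,5],[0,0,0,0,0,0,5],[0,0,0,0,0,0,5]]]}}

```text
t: 13.35
position: [593.9, 65.4, 85.5]
orientation: [[0.085, 0.996, 0.036], [0.92, -0.092, 0.382], [0.384, 0.0, -0.923]]
wrist_force: [-4.2, -14.3, -1.0]
finger_gap: 12.0
grip_force: 108.6
```

Request:
{"method": "apply_moves", "body": {"deltas": [[[0,0,0,0,0,0,5],[0,0,0,0,0,0,5],[0,0,0,0,0,0,5],[0,0,0,0,0,0,5],[0,0,0,0,0,0,5]]]}}

```text
t: 13.85
position: [593.9, 65.4, 85.6]
orientation: [[0.085, 0.996, 0.036], [0.92, -0.092, 0.382], [0.384, 0.0, -0.923]]
wrist_force: [-5.9, -14.9, -1.7]
finger_gap: 11.8
grip_force: 108.6
```

```bash
python3 - <<'E'
from h import *
w=read_camera('wrist'); s=read_camera('scene')
a=cv2.resize(w['img'][:250,:,::-1],(400,195))
cv2.imwrite('pics/w4.png',np.hstack([crop(s['img'],240,215,130,140,3),crop(w['img'],170,0,170,140,3)[:,:410]]))
o=ctrl.get_obs();print(o['t'],o['position'],o['wrist_force'],o['torque'])
E
```

```text
13.95 [593.88176264  65.41109661  85.54260714] [ -4.41051119 -15.11078761  -0.743908  ] [-2.28094147  0.67187937  0.44845776]
```

View pics/w4.png

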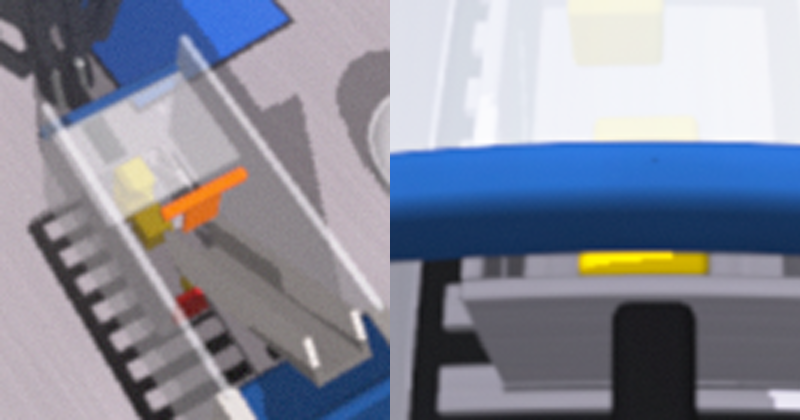

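The scene crop shows an empty chute and yellow cubes in the pan at (135,175) and (150,222). I'll back out gently and count them.

Request:
{"method": "apply_moves", "body": {"deltas": [[[-2,0,-0.8,0,0,0,5],[-7,0,-3,0,0,0,5],[-16,0,-6.8,0,0,0,5],[-28,0,-11.9,0,0,0,5],[-42,0,-17.8,0,0,0,5]]]}}

```text
t: 14.45
position: [589.9, 23.4, 86.2]
orientation: [[0.085, 0.996, 0.036], [0.917, -0.092, 0.389], [0.391, 0.0, -0.92]]
wrist_force: [0.4, -0.1, -2.9]
finger_gap: 12.1
grip_force: 107.6
```

Request:
{"method": "apply_moves", "body": {"deltas": [[[-16,0,-6.8,0,0,0,5],[-32,0,-13.5,0,0,0,5],[-48,0,-20.3,0,0,0,5],[-63,0,-26.6,0,0,0,5],[-76,0,-32.1,0,0,0,5]]]}}

```text
t: 14.95
position: [582.1, -60.4, 86.0]
orientation: [[0.086, 0.996, 0.036], [0.917, -0.093, 0.388], [0.389, 0.0, -0.921]]
wrist_force: [0.0, -0.5, -2.6]
finger_gap: 12.1
grip_force: 107.6
```

Request:
{"method": "apply_moves", "body": {"deltas": [[[-10,0,-4.2,0,0,0,5],[-16,0,-6.8,0,0,0,5],[-18,0,-7.6,0,0,0,5],[-18,0,-7.6,0,0,0,5],[-18,0,-7.6,0,0,0,5]]]}}

```text
t: 15.45
position: [580.2, -77.5, 85.9]
orientation: [[0.084, 0.996, 0.035], [0.917, -0.091, 0.388], [0.39, -0.0, -0.921]]
wrist_force: [0.1, 0.2, -2.2]
finger_gap: 12.2
grip_force: 107.6
```

```bash
python3 - <<'E'
from h import *
w=read_camera('wrist'); s=read_camera('scene')
for c,n in((w,'w'),(s,'s')):
    h=cv2.cvtColor(c['img'],cv2.COLOR_RGB2HSV); m=cv2.inRange(h,(22,120,80),(34,255,255))
    k,_,st,ce=cv2.connectedComponentsWithStats(m); print(n,[(st[i].tolist(),ce[i].round().tolist()) for i in range(1,k) if st[i,4]>8])
cv2.imwrite('pics/w5.png',np.hstack([crop(s['img'],215,150,130,196,3),crop(w['img'],170,0,132,196,3)]))
o=ctrl.get_obs();print(o['t'],o['position'],o['orientation'].round(3),o['wrist_force'],o['torque'])
E
```

```text
w [([230, 0, 32, 23, 663], [246.0, 10.0]), ([233, 39, 44, 52, 2058], [255.0, 66.0])]
s [([56, 68, 18, 51, 311], [63.0, 88.0]), ([76, 79, 4, 10, 14], [77.0, 84.0]), ([246, 218, 17, 26, 248], [253.0, 230.0]), ([78, 233, 61, 61, 1038], [104.0, 262.0]), ([117, 246, 6, 5, 13], [119.0, 248.0]), ([118, 257, 5, 5, 11], [120.0, 258.0]), ([113, 277, 9, 7, 17], [117.0, 280.0]), ([112, 283, 8, 4, 12], [116.0, 284.0])]
15.55 [580.25896074 -77.37876005  85.93392606] [[ 0.084  0.996  0.035]
 [ 0.917 -0.091  0.388]
 [ 0.39  -0.    -0.921]] [ 0.12619475  0.03321527 -2.98174442] [-0.59576477  0.06498975  0.00673259]
```

View pics/w5.png

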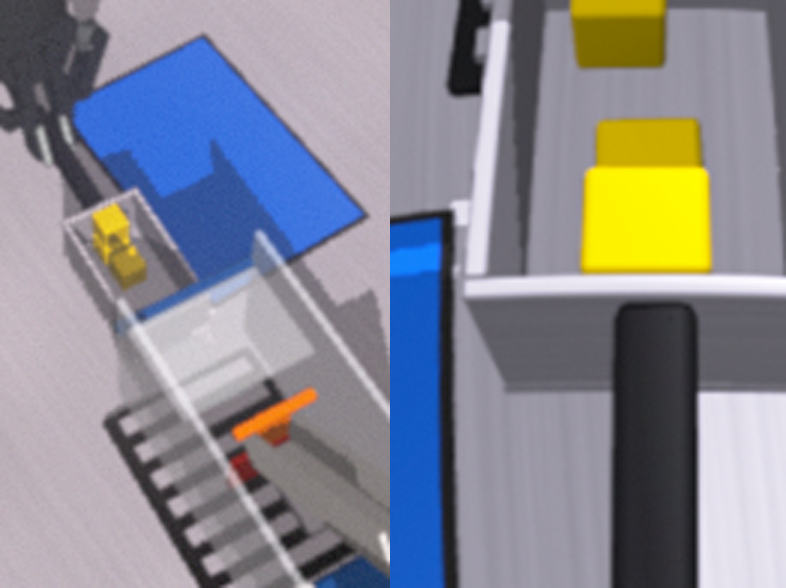

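The wrist tile shows a bright cube on top near the handle end, one behind it at (650,145) and one at the far end (620,30). I'll work out whether a fourth is under the bright one.

```bash
python3 - <<'E'
from h import *
w=read_camera('wrist'); s=read_camera('scene')
u=np.array([np.cos(1.481),np.sin(1.481)]);n=np.array([-u[1],u[0]])
p=ctrl.get_obs()['position'];po=p[:2]+133.4*u;print(po)
N=lambda x,y:((x-390)/3+170-.3,y/3-.3)
for nm,e in(('bright far',[(587,168),(708,168)]),('bright near',[(583,270),(711,270)]),('mid far',[(598,119),(699,119)]),('far near-top',[(572,10),(665,10)]),('far near-bot',[(578,67),(663,67)])):
    r=[wray(w,*N(*q)) for q in e]; a=r[0][1]/np.linalg.norm(r[0][1]);b=r[1][1]/np.linalg.norm(r[1][1])
    D=22/np.linalg.norm(a-b); q=r[0][0]+D*(a+b)/2
    print(nm,'pan x,y',((q[:2]-po)@u).round(1),((q[:2]-po)@n).round(1),'z above underside',(q[2]-48).round(1))
M=lambda x,y:(x/3+215-.3,y/3+150-.3)
for nm,q in(('scene stack top',(110,216)),('lower cube top',(127,256)),('stack base',(112,258))):
    for z in(26,48):
        g=at(ray(s,*M(*q)),48+z)-po; print(nm,z,(g@u).round(1),(g@n).round(1))
E
```

```text
[592.27068377  55.34919308]
bright far pan x,y -25.0 1.5 z above underside 40.7
bright near pan x,y -46.9 1.6 z above underside 41.5
mid far pan x,y 3.5 1.5 z above underside 17.7
far near-top pan x,y 38.3 8.6 z above underside 17.2
far near-bot pan x,y 39.0 8.9 z above underside -6.3
scene stack top 26 -52.5 7.8
scene stack top 48 -39.5 1.1
lower cube top 26 -14.5 1.6
lower cube top 48 -2.6 -5.0
stack base 26 -18.6 -9.1
stack base 48 -6.5 -15.4
```

```bash
python3 - <<'E'
from h import *
w=read_camera('wrist'); s=read_camera('scene')
u=np.array([np.cos(1.481),np.sin(1.481)]);n=np.array([-u[1],u[0]])
po=np.array([592.27,55.35])
N=lambda x,y:((x-390)/3+170-.3,y/3-.3)
for nm,q,z in(('far bottom',(620,67),4),('far top near',(620,10),26),('floor end',(760,10),4),('mid top far',(650,119),26),('bright far',(650,168),48),('bright near',(650,270),48),('rim',(630,277),48)):
    g=at(wray(w,*N(*q)),48+z)-po; print(nm,(g@u).round(1),(g@n).round(1))
for P in((40,8,26),(30,8,26),(55,32,48),(55,-32,48),(-55,32,48),(-55,-32,48)):
    q=np.r_[po+P[0]*u+P[1]*n,48+P[2]]; print(P,((proj(s,q)[0]-[215,150])*3).round())
E
```

```text
far bottom 30.2 8.5
far top near 29.6 7.8
floor end 51.3 -27.0
mid top far -2.9 1.0
bright far -30.1 1.0
bright near -50.4 1.0
rim -51.7 4.2
(40, 8, 26) [170. 307.]
(30, 8, 26) [163. 296.]
(55, 32, 48) [210. 293.]
(55, -32, 48) [133. 332.]
(-55, 32, 48) [135. 184.]
(-55, -32, 48) [ 60. 218.]
```

All four are in: one hidden under the bright cube, one in the middle, one at the far corner. Carrying the pan gently to the mat.

Request:
{"method": "apply_moves", "body": {"deltas": [[[-1,-4,-0.6,0,0,0,5],[-4,-12,-1.9,0,0,0,5],[-9,-25,-4,0,0,0,5],[-16,-42,-6.6,0,0,0,5],[-23.5,-62,-9.8,0,0,0,5]]]}}

```text
t: 16.25
position: [514.8, -98.1, 85.8]
orientation: [[0.085, 0.996, 0.035], [0.917, -0.092, 0.388], [0.389, -0.0, -0.921]]
wrist_force: [-1.0, -1.1, -3.2]
finger_gap: 12.0
grip_force: 107.6
```

Request:
{"method": "apply_moves", "body": {"deltas": [[[-8,-20,-3.2,0.005,0,-0.012,5],[-15,-38,-6,0.011,0,-0.026,5],[-20,-52,-8.3,0.017,0,-0.04,5],[-23,-61,-9.6,0.022,0,-0.052,5],[-23.5,-64,-10.1,0.025,0,-0.059,5]]]}}

```text
t: 16.75
position: [449.0, -117.5, 86.1]
orientation: [[0.027, 1.0, 0.011], [0.921, -0.029, 0.389], [0.39, -0.001, -0.921]]
wrist_force: [0.7, 0.3, -2.4]
finger_gap: 12.1
grip_force: 107.6
```

Request:
{"method": "apply_moves", "body": {"deltas": [[[2,0,-4,0,0,0,5],[0,0,0,0,0,0,5],[0,0,0,0,0,0,5],[0,0,0,0,0,0,5],[0,0,0,0,0,0,5]]]}}

```text
t: 17.25
position: [450.4, -117.1, 85.9]
orientation: [[0.026, 1.0, 0.01], [0.921, -0.028, 0.389], [0.39, -0.0, -0.921]]
wrist_force: [0.9, -0.2, -2.7]
finger_gap: 12.3
grip_force: 107.6
```

Request:
{"method": "apply_moves", "body": {"deltas": [[[-2,0,4.6,0,0,0,5],[-6,0,14,0,0,0,5],[-11,0,26,0,0,0,5],[-14.5,0,34,0,0,0,5],[-15.8,0,37.3,0,0,0,5]]]}}

```text
t: 17.75
position: [449.1, -116.6, 43.8]
orientation: [[0.027, 1.0, 0.008], [0.92, -0.028, 0.391], [0.391, -0.003, -0.92]]
wrist_force: [0.1, -0.6, -2.0]
finger_gap: 12.3
grip_force: 107.5
```

Request:
{"method": "apply_moves", "body": {"deltas": [[[0,0,0,0,0,0,5],[-0.4,0,1,0,0,0,5],[-0.8,0,2,0,0,0,5],[-1.2,0,3,0,0,0,5],[-1.6,0,4,0,0,0,5]]]}}

```text
t: 18.25
position: [450.4, -117.4, 41.4]
orientation: [[0.026, 1.0, 0.011], [0.921, -0.028, 0.389], [0.389, 0.0, -0.921]]
wrist_force: [1.0, 0.2, -2.4]
finger_gap: 11.7
grip_force: 107.6
```

Request:
{"method": "apply_moves", "body": {"deltas": [[[-0.2,0,0.5,0,0,0,5],[-0.4,0,1,0,0,0,5],[-0.6,0,1.5,0,0,0,5],[-0.8,0,2,0,0,0,5],[-0.8,0,2,0,0,0,5]]]}}

```text
t: 18.75
position: [450.3, -117.4, 39.6]
orientation: [[0.026, 1.0, 0.011], [0.921, -0.028, 0.389], [0.39, 0.0, -0.921]]
wrist_force: [-0.7, -1.5, 4.2]
finger_gap: 12.2
grip_force: 108.2
```

Request:
{"method": "apply_moves", "body": {"deltas": [[[-0.3,0,0.7,0,0,0,5],[-0.3,0,0.7,0,0,0,5],[-0.3,0,0.7,0,0,0,5],[-0.3,0,0.7,0,0,0,5],[-0.3,0,0.7,0,0,0,5]]], "grip_force": 30}}

```text
t: 19.25
position: [450.4, -117.6, 39.2]
orientation: [[0.026, 1.0, 0.011], [0.921, -0.028, 0.39], [0.39, 0.0, -0.921]]
wrist_force: [-3.8, -2.7, 7.6]
finger_gap: 12.1
grip_force: 109.0
```

Request:
{"method": "apply_moves", "body": {"deltas": [[[0,0,0,0,0,0,14],[0,0,0,0,0,0,18],[0,0,0,0,0,0,30],[0,0,0,0,0,0,50],[0,0,0,0,0,0,50]]]}}

```text
t: 19.75
position: [450.1, -117.0, 38.1]
orientation: [[0.026, 1.0, 0.011], [0.921, -0.028, 0.39], [0.39, -0.0, -0.921]]
wrist_force: [-0.4, 0.4, 0.2]
finger_gap: 50.1
grip_force: 0.0
```

Request:
{"method": "apply_moves", "body": {"deltas": [[[2,0,-5,0,0,0,50],[10,0,-23,0,0,0,50],[20,0,-47,0,0,0,50],[32,0,-76,0,0,0,50],[40,0,-95,0,0,0,50]]]}}

```text
t: 20.25
position: [450.9, -117.8, 143.6]
orientation: [[0.025, 1.0, 0.013], [0.921, -0.028, 0.388], [0.388, 0.002, -0.922]]
wrist_force: [-0.2, -0.3, 0.4]
finger_gap: 49.9
grip_force: 0.0
```

Request:
{"method": "apply_moves", "body": {"deltas": [[[0,0,0,0,0,0,50],[0,0,0,0,0,0,50],[0,0,0,0,0,0,50],[0,0,0,0,0,0,50],[0,0,0,0,0,0,50]]]}}

```text
t: 20.75
position: [449.5, -116.9, 140.3]
orientation: [[0.027, 1.0, 0.009], [0.92, -0.028, 0.391], [0.391, -0.002, -0.921]]
wrist_force: [0.2, -1.0, 0.6]
finger_gap: 50.0
grip_force: 0.0
```

```bash
python3 - <<'E'
from h import *
w=read_camera('wrist'); s=read_camera('scene')
for c,n in((w,'w'),(s,'s')):
    h=cv2.cvtColor(c['img'],cv2.COLOR_RGB2HSV); m=cv2.inRange(h,(22,120,60),(34,255,255))
    k,_,st,ce=cv2.connectedComponentsWithStats(m); 
    for i in range(1,k):
        if st[i,4]>25: print(n,st[i].tolist(),at((wray if n=='w' else ray)(c,*ce[i]),29))
# steel-vs-blue: expected pan corners in scene, with blue mat mask around them
u=np.array([np.cos(1.545),np.sin(1.545)]);nn=np.array([-u[1],u[0]]);po=np.array([453.5,13.])
h=cv2.cvtColor(s['img'],cv2.COLOR_RGB2HSV);b=cv2.inRange(h,(105,150,60),(125,255,255))
for P in((55,32,48),(55,-32,48),(-55,32,48),(-55,-32,48)):
    q=proj(s,np.r_[po+P[0]*u+P[1]*nn,P[2]+3])[0].round().astype(int)
    print(P,q); 
q=proj(s,np.r_[po,30])[0].astype(int);print(q);print('\n'.join(''.join('#' if v else '.' for v in r[::2]) for r in b[q[1]-45:q[1]+45:3,q[0]-60:q[0]+60]))
o=ctrl.get_obs();print(o['t'],o['position'],o['wrist_force'],o['finger_gap'])
E
```

```text
w [239, 57, 22, 27, 581] [445.7  50. ]
w [244, 104, 27, 43, 1079] [451.   -9.1]
s [56, 68, 18, 51, 308] [ 764.4 -760. ]
s [283, 192, 17, 22, 204] [451.4 -13.3]
s [78, 231, 60, 64, 1099] [ 905.  -122.1]
(55, 32, 48) [321 214]
(55, -32, 48) [299 227]
(-55, 32, 48) [294 184]
(-55, -32, 48) [273 195]
[296 209]
......................##....................................
...................#######..................................
.................##########.................................
..................###########...............................
..........#####.....##########..............................
.......#########.....##########.............................
....#############.....###########...........................
.#################.....###########..........................
.###################.....##.....###.........................
..###################............####.......................
...##################.............####......................
....###############.................###.....................
......#############..................####...................
[... 443 characters left out ...]
##########..................#####............
................##########.................##...............
..................#########.............###.................
...................##########.........##....................
....................##########..............................
.....................######.##..............................
.......................#.##.................................
......................#.....................................
...................#........................................
............................................................
20.85 [ 449.83307673 -117.11081922  140.71288762] [ 0.39953641 -0.20629669  0.27707485] 50.08994563736073
```

```bash
python3 -c "
from cell import ctrl; print(ctrl.hand_in())"
```

```text
the job is handed in; nothing more can be done
None
```

I handed the job in at about 21 s of the 54 s: the pan was set on the mat, filled at the dispenser and stood back on the mat, released, with all four cubes in it. I saw three of the cubes in the pan and inferred the fourth beneath the stacked top one; my check after letting go was by image code only.

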